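Jack up the near side of a bench instrument

TASK

The bench instrument's near side has to be raised so that a colleague can slip a pad under its foot: first release its tie-down by drawing the pin straight out of its bore and laying it in the open notch beside the bore on the same bracket. Set the lever jack flat on the bench with its saddle centred under the round pad of the lift bracket (the one stamped with a triangle), then pump the jack's lever all the way down so that the jack lifts the instrument. The jack has no ratchet, so finish while still holding the lever down; lift with the jack only, do not push or lift the instrument with the robot, and leave the other things on the bench where they are.

Things in the scene. Friction and masses are not known exactly. Their poses are not given: they have to be found in the camera images.
- pin_grip (a point): Centre of the tie-down pin's flat black grip (14 mm wide, 34 mm long along the pin, 20 mm high; pin 60 g). Own y: along the pin from tail to grip, pointing out of the instrument at the start; z up. The tail end lies 76 mm behind this point. At the start the pin lies level in the bore, free to slide out towards own +y; 60 mm of travel takes it clear of the bracket.
- pin_shank (a point): Middle of the pin's round steel shank (10 mm thick, 55 mm long), 48.5 mm behind pin_grip; a 20 mm collar, 4 mm thick, stands between shank and grip. Same axes as pin_grip.
- bore (a point): Middle of the bore (12 mm), half-way between the two 6 mm ears (42 mm apart) of the steel tie-down bracket before the instrument's near face, 72 mm above the bench; the pin holds the instrument's steel tab between them. Own y: level out of the near face, along the bore; x: along the face towards the notch and lift bracket; z up. The face (196 mm high) lies 32.5 mm behind this point.
- notch (a point): Where the middle of the shank rests when parked, 71 mm above the bench, 55 mm along x from the bore: open-topped notch through both ears. Slot 14 mm wide, floor 5 mm below this point; above 7 mm a V mouth opens to about 30 mm, top 20 mm above this point. Axes as bore; the parked pin lies along y, grip outwards, within 5 mm either way along y.
- jack_grip (a point): Gripping point of the loose lever jack (about 0.8 kg), 45 mm above its underside, between its upright aluminium cheeks: 40 mm wide over all (across own y), reaching from 34 mm behind to 26 mm ahead of this point and 70 mm above the underside. Own x: towards the saddle; z up. Dark steel base 150 x 64 x 8 mm, its front end 65 mm ahead of this point. The lever rises to the rear.
- saddle_top (a point): Centre of the top of the jack's round saddle (34 mm across), 45 mm ahead of jack_grip, on a column in the 40 mm aluminium block at the jack's front; 80 mm above the jack's underside when down. Axes of the jack.
- lever_pivot (a point): Middle of the lever's hinge, 56 mm above the jack's underside, 5 mm ahead of jack_grip; the hinge axis is the jack's own y. Axes of the jack.
- lever_ball (a point): Centre of the black ball (34 mm across) at the end of the jack's lever, 205 mm from the pivot. Lever up: 175 mm above the bench and 167 mm behind the pivot; lever fully down: 44 mm above the bench and 205 mm behind the pivot (jack standing on the bench).
- pump_lever (a joint): Angle of the jack's lever: 0 up (0.62 rad above level, held by a light return spring), grows as the ball is pushed down, stop at 0.68 (0.06 rad below level). The saddle rises 37.7 mm per radian, 25.6 mm in all. No ratchet: let go, it springs up and the load comes down. With the instrument on the saddle the ball needs about 7 to 14 N.
- saddle (a joint): Rise of the jack's saddle in m (0 down, 0.0256 with the lever fully down); driven by the lever.
- lift_pad (a point): Centre of the underside of the round pad (40 mm across) of the instrument's lift bracket, 91 mm above the bench (it rises with the instrument), 50 mm out of the near face. The bracket is a steel plate 64 mm wide (x), reaching 80 mm out of the face, its top 105 mm above the bench and stamped with a triangle. Axes as bore: +y points out of the face, the jack comes in along -y.
- jack: The jack's body; origin at the centre of the underside of its base plate, x towards the saddle, z up.
- foot_pad: Bystander: round rubber levelling pad, 52 mm across, 10 mm high, near the instrument. Origin at its underside.
- spirit_level: Bystander: aluminium spirit level 150 x 24 x 45 mm. Origin at its underside.
- screwdriver: Bystander: screwdriver lying on the bench. Origin at its underside.
- spanner: Bystander: steel spanner lying on the bench. Origin at its underside.
- torch: Bystander: dark pocket torch lying on the bench, 125 mm long. Origin at its underside.
- solvent_bottle: Bystander: white closed bottle, 60 mm across, 120 mm high. Origin at its underside.
- screw_tray: Bystander: grey divided tray 100 x 130 x 35 mm. Origin at its underside.
- chassis: The bench instrument (about 10 kg, grey case 420 x 400 mm, 196 mm high at its near face). Origin on the bench under the near face, axes as bore. It tips about its far feet, 360 mm behind the near face; when the jack has lifted it fully its lift pad stands about 105 mm above the bench and its near foot about 11 mm clear.

How it is judged:
By the outcome, as a careful person would: the job done as asked, in the order asked, and still so for the second after the job is handed in, while the arm keeps its last pose, push and grip.
It also fails if it takes over 72 s, if anything falls off the work surface, if the arm or the gripper's body presses on something with over 40 N, if the wrist force passes 120 N, or if a joint passes its speed limit or range.

ROBOT

A 6-joint arm with a two-finger parallel gripper is mounted at the origin on the work surface. World frame = base frame: x ahead of the robot, y to its left, z up, the work surface at z = 0. Lengths are in m, angles in rad, forces in N, time in s.
With the tool pointing down it reaches from about 0.35 to 0.925 m from the base axis. Payload 6.4 kg.
Tool frame: the origin (TCP) lies at the centre of the arm's flange, where the gripper is bolted on; the fingertips stand 173 mm ahead of it and the grasp point (between the pads) lies 155 mm ahead of it (robot.tcp_to_tips is the z of the fingertips in the tool frame, in m); z points along the fingers, y is the direction in which the jaws open and shut (so a half turn about z gives the same grasp; the last joint's range is limited). The gripper opens to 85 mm and grips with 20 to 120 N. Pads are 22 mm wide; open, the fingers measure 114 mm over their backs; the gripper's body (76 mm by 85 mm) begins 54 mm behind the grasp point. The pads swing forward as they close: fully open they stand 13 mm farther back than shut.
Start: joints at [1.029, 0.245, 1.558, -0, 1.339, -0.174], TCP at [0.234, 0.607, 0.405] pointing down, gripper open.
Joint ranges: [-3.13, 3.13], [-1.02, 2.26], [0.13, 2.54], [-0.95, 4.09], [0.21, 2.88], [-2.74, 2.74]. Speed limits (rad/s): [2.57, 2.57, 3.14, 3.14, 3.14, 3.14].

INTERFACE

Orientations are given as a unit quaternion [x, y, z, w].
In Python, from plant import robot gives the robot as it stands. Calls block until the motion is done:
- robot.move_ptp(position, orientation): joint-space move of the TCP to a pose.
- robot.move_l(position, rate=0.15, rot=None, force_limit=None): straight line of the TCP; rot=None keeps the orientation; rate is the mean speed in m/s. With force_limit (N) it stops when the force on the tool has changed by that much, and returns True; else False.
- robot.move_joints(angles): joint-space move.
- robot.gripper_to(opening, effort=None): finger opening in m; effort is the grip in N (None keeps the last); returns when the fingers have stopped.
- robot.dwell(seconds).
- robot.inverse_kinematics(position, orientation): joint angles nearest the present ones, or None.
- robot.snapshot(name): name is "scene" or "top"; returns (picture, depth): 420x560x3 uint8, blue, green, red; 420x560 float32, m along the optical axis (not along the pixel's ray), 0 where there is no reading.
- robot.camera_params(name): a dict with "K" (3x3 intrinsics, pixels), "rvec" (rotation vector, rad) and "tvec" (3), from world to camera coordinates, as OpenCV has them. Camera axes: x right, y down, z forward; pixel columns grow to the right and rows downward; lengths in m; the calibration is good to about 2 mm. A picture is of the moment at which its call begins. camera_params takes no time and is no camera call.
A pose or a line that the arm cannot do raises robot.MotionError and nothing moves.
- robot.close_job(): hands the job in, once; it reports no verdict.
Readings, each from a call of its own:
- robot.read_clock(): time.
- robot.read_joint_pos(): joint angles.
- robot.read_qvel(): joint speeds.
- robot.read_effort(): joint torques, N m.
- robot.read_tool_pos(): TCP position.
- robot.read_tool_rot(): TCP orientation.
- robot.read_ft_force(): force on the tool from outside, world axes, zero at the start.
- robot.read_wrist_torque(): the same for the moment, N m.
- robot.read_width(): finger opening in m.
Only numpy, scipy, OpenCV 4.12 (cv2) and the standard library are available. Lean on these libraries where they do the work, as an engineer would, in place of code of your own. Each camera call takes 0.05 s, during which the arm holds its last target.

## Working session

There is one attempt and no reset: what is moved stays moved. The work goes in short steps, each a Python script; the robot and the scene stay as the last script left them, time stands still between calls to the robot, and variables do not carry over. Pictures are saved under pics/ and viewed, and the job is handed in when it is done.

```bash
ls; mkdir -p pics
cat > h.py <<'E'
import numpy as np, cv2
from plant import robot
def cam(n):
    p=robot.camera_params(n); R=cv2.Rodrigues(np.array(p["rvec"],float))[0]
    return np.array(p["K"],float),R,np.array(p["tvec"],float).ravel()
def ray(n,u,v,z):
    K,R,t=cam(n); d=R.T@np.linalg.inv(K)@np.array([u,v,1.]); c=-R.T@t
    return c+d*(z-c[2])/d[2]
def cloud(n,D):
    K,R,t=cam(n); v,u=np.mgrid[0:D.shape[0],0:D.shape[1]]
    P=np.stack([(u-K[0,2])/K[0,0]*D,(v-K[1,2])/K[1,1]*D,D],-1)
    W=(P-t)@R; W[D<=0]=np.nan; return W
def proj(n,P):
    K,R,t=cam(n); q=K@(R@np.array(P,float)+t); return q[:2]/q[2]
E
python3 - <<'E'
from h import *
for n in("scene","top"):
    a,d=robot.snapshot(n); cv2.imwrite(f"pics/{n}0.png",a); np.save(f"{n}0.npy",d)
    K,R,t=cam(n); print(n,K.tolist(),(-R.T@t).round(3),R[2].round(3))
print(robot.read_clock(),robot.read_tool_rot(),robot.read_tool_pos())
E
```

```text
pics
scene [[406.9841690526514, 0.0, 280.621942212262], [0.0, 406.9841690526514, 208.7725829915634], [0.0, 0.0, 1.0]] [ 1.243 -0.063  0.747] [-0.744  0.135 -0.654]
top [[385.7603622410442, 0.0, 284.8465812806816], [0.0, 385.7603622410442, 213.04948208658888], [0.0, 0.0, 1.0]] [0.404 0.059 1.118] [ 0.15   0.019 -0.988]
0.1 [ 1.82842310e-01  9.83141860e-01 -8.20144937e-04 -3.16620307e-04] [0.23358227 0.60637006 0.40367632]
```

View pics/scene0.png

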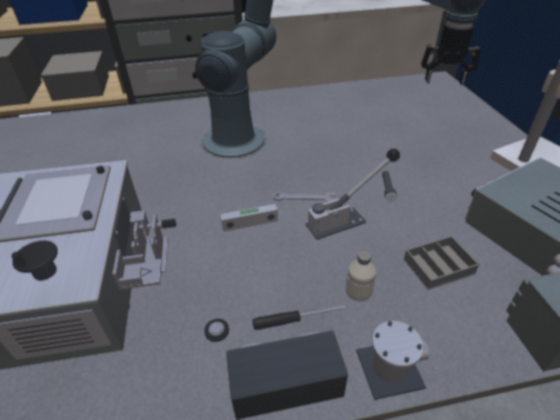

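View pics/top0.png

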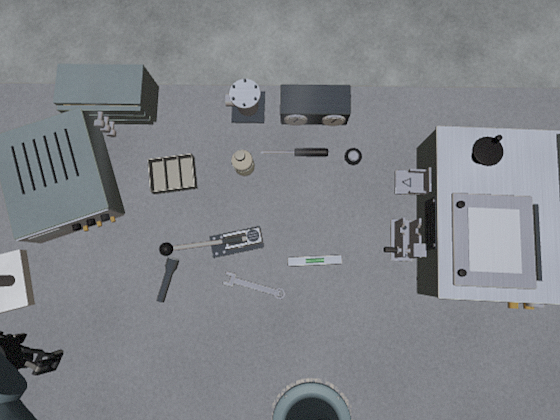

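The top view shows the instrument on the right (image right ≈ −y), with the pin's black grip at (388,250), the triangle bracket at (408,182) and the jack at (238,240). I'll zoom in.

Run:
```python
from h import *
a=cv2.imread("pics/top0.png"); b=cv2.imread("pics/scene0.png")
cv2.imwrite("pics/t_br.png",cv2.resize(a[155:275,370:450],None,fx=7.5/1.5,fy=5,interpolation=cv2.INTER_CUBIC))
cv2.imwrite("pics/t_jk.png",cv2.resize(a[215:275,150:275],None,fx=6,fy=6,interpolation=cv2.INTER_CUBIC))
cv2.imwrite("pics/s_br.png",cv2.resize(b[190:300,95:195],None,fx=5,fy=5,interpolation=cv2.INTER_CUBIC))
for n in("top","scene"):
    W=cloud(n,np.load(n+"0.npy"))
    if n=="top":
        for u,v in[(284,210),(388,250),(408,182),(253,237),(166,249),(443,210),(420,240),(405,240),(397,240)]: print(n,u,v,W[v,u].round(3))
    else:
        for u,v in[(169,223),(145,270),(393,155)]: print(n,u,v,W[v,u].round(3))
```

```text
top 284 210 [ 0.583  0.084 -0.002]
top 388 250 [ 0.466 -0.198  0.081]
top 408 182 [ 0.647 -0.249  0.104]
top 253 237 [0.495 0.164 0.08 ]
top 166 249 [0.453 0.363 0.189]
top 443 210 [ 0.557 -0.303  0.196]
top 420 240 [ 0.493 -0.279  0.093]
top 405 240 [ 0.5   -0.266  0.004]
top 397 240 [ 0.497 -0.233  0.043]
scene 169 223 [ 0.474 -0.201  0.078]
scene 145 270 [ 0.644 -0.243  0.108]
scene 393 155 [0.466 0.363 0.185]
```

View pics/t_br.png

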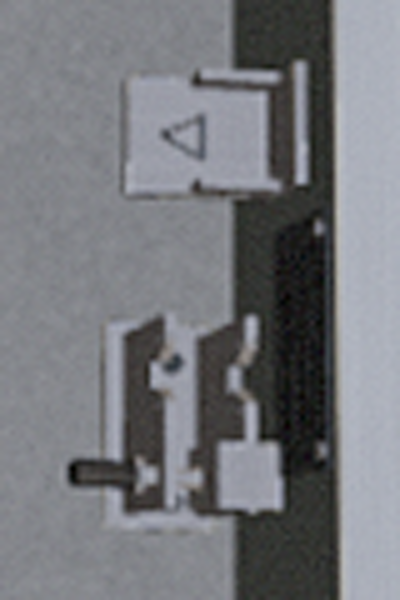

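View pics/s_br.png

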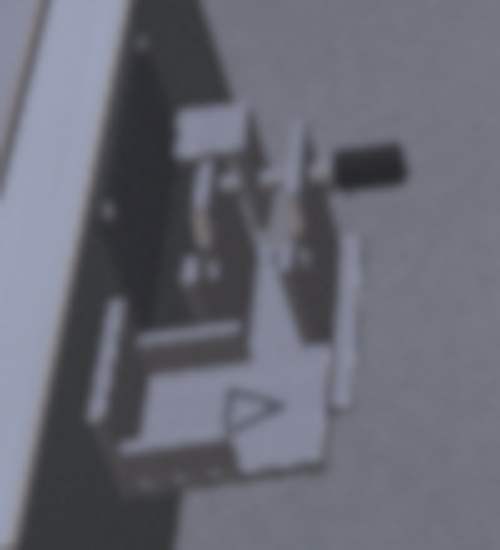

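View pics/t_jk.png

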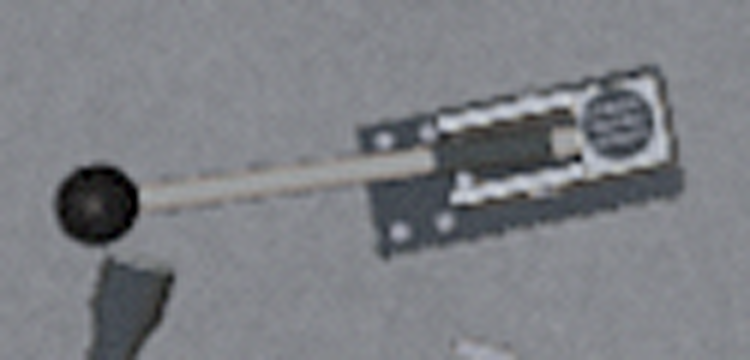

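Run:
```python
from h import *
a=cv2.imread("pics/top0.png").astype(int); g=a.sum(2)/3
# face top edge: per row, strongest dark->light gradient in cols 425..450
gb=cv2.GaussianBlur(g.astype(np.float32),(0,0),0.8)
P=[]
for v in list(range(140,290,3)):
    d=np.gradient(gb[v,424:452]); k=int(np.argmax(d)); 
    if 0<k<27:
        y0,y1,y2=d[k-1:k+2]; k2=k+0.5*(y0-y2)/(y0-2*y1+y2)
    P.append(ray("top",424+k2,v,0.196)[:2])
P=np.array(P); 
for _ in range(4):
    c=np.polyfit(P[:,0],P[:,1],1); r=P[:,1]-np.polyval(c,P[:,0]); P=P[abs(r)<max(.002,2*r.std())] 
print("face top: y = %.4f x + %.4f"%tuple(c),len(P),r.std(), "yaw deg",np.degrees(np.arctan(c[0])))
for n in("top","scene"):
    W=cloud(n,np.load(n+"0.npy"))
    I=cv2.imread(f"pics/{n}0.png").astype(int).sum(2)/3
    m=(W[...,2]>.095)&(W[...,2]<.115)&(W[...,0]>.58)&(W[...,0]<.72)&(W[...,1]>-.31)&(W[...,1]<-.19)
    k,l,s,cc=cv2.connectedComponentsWithStats(m.astype(np.uint8)); j=1+np.argmax(s[1:,4]); m=l==j
    vv,uu=np.where(m); pts=np.array([ray(n,u,v,.105)[:2] for u,v in zip(uu,vv)])
    print(n,"plate px",s[j],"rect",cv2.minAreaRect(pts.astype(np.float32)*1000),"ext",pts.min(0),pts.max(0))
    # black grip
    m=(I<60)&(W[...,2]>.04)&(W[...,2]<.11)&(W[...,0]>.4)&(W[...,0]<.53)&(W[...,1]>-.235)&(W[...,1]<-.15)
    vv,uu=np.where(m); print(n,"grip",len(vv),np.nanmean(W[m],0).round(4),(uu.min(),uu.max(),vv.min(),vv.max()))
    pts=np.array([ray(n,u,v,.082)[:2] for u,v in zip(uu,vv)]); print(cv2.minAreaRect(pts.astype(np.float32)*1000))
    # ball
    m=(I<60)&(abs(W[...,2]-.175)<.04)&(W[...,0]>.4)&(W[...,0]<.52)&(W[...,1]>.3)&(W[...,1]<.42)
    vv,uu=np.where(m); u,v=uu.mean(),vv.mean(); print(n,"ball",len(vv),u,v,ray(n,u,v,.175))
    # jack high parts
    m=(W[...,2]>.055)&(W[...,2]<.1)&(W[...,0]>.43)&(W[...,0]<.55)&(W[...,1]>.12)&(W[...,1]<.25)
    vv,uu=np.where(m);pts=np.array([ray(n,u,v,.072)[:2] for u,v in zip(uu,vv)]);print("jack top",len(vv),cv2.minAreaRect(pts.astype(np.float32)*1000))
```

```text
face top: y = -0.0298 x + -0.2712 50 0.0001981411844361998 yaw deg -1.7067685270703752
top plate px [395 171  32  36 669] rect ((630.2733154296875, -255.00057983398438), (82.01505279541016, 93.79148864746094), 88.57537078857422) ext [ 0.58251292 -0.29564077] [ 0.67731049 -0.21357067]
top grip 89 [ 0.4791 -0.2198  0.0722] (np.int64(384), np.int64(401), np.int64(228), np.int64(256))
((488.509765625, -209.93238830566406), (45.100303649902344, 75.03661346435547), 88.44270324707031)
top ball 132 165.84848484848484 248.8181818181818 [0.45417871 0.36763019 0.175     ]
jack top 482 ((490.2701416015625, 198.86892700195312), (45.369728088378906, 109.0019760131836), 10.441354751586914)
scene plate px [114 259  48  48 984] rect ((665.0986938476562, -255.2410888671875), (85.7971420288086, 115.494873046875), 88.22866821289062) ext [ 0.60692527 -0.29882279] [ 0.72174405 -0.21126879]
scene grip 81 [ 0.473  -0.2033  0.0767] (np.int64(162), np.int64(175), np.int64(220), np.int64(227))
((479.1277770996094, -201.562744140625), (23.659345626831055, 30.789358139038086), 1.1121883392333984)
scene ball 105 392.8857142857143 154.76190476190476 [0.45221065 0.37042849 0.175     ]
jack top 618 ((497.1808776855469, 204.34327697753906), (64.70848083496094, 132.57566833496094), 13.352653503417969)
```

Run:
```python
from h import *
g=cv2.imread("pics/top0.png").astype(np.float32).mean(2)
np.set_printoptions(linewidth=200)
print("plate rows 166..200, cols 395-403 mean"); print(g[166:200,397:402].mean(1).round())
print("plate outer edge cols 388..400"); print(g[178:190,388:400].mean(0).round())
print("grip"); print(g[240:260,380:404].astype(int))
print("notch region"); print(g[215:245,398:424].astype(int))
s=cv2.imread("pics/scene0.png").astype(np.float32).mean(2)
print("scene grip");print(s[214:234,154:182].astype(int))
```

```text
plate rows 166..200, cols 395-403 mean
[132. 131. 132. 127. 146. 163. 160. 160. 158. 160. 159. 159. 162. 160. 159. 158. 158. 159. 157. 158. 162. 162. 160. 159. 156. 157. 164. 132. 100. 137. 134. 135. 135. 134.]
plate outer edge cols 388..400
[133. 132. 131. 131. 134. 137. 104. 131. 158. 160. 159. 160.]
grip
[[137 135 141 135 134 132 139 135 134 134 105 141 165 168 115  47  63  59  61  63  65  57  69 148]
 [133 139 139 135 137 134 139 136 136 137 105 148 164 166 113  52  60  59  61  64  66  57  78 154]
 [137 136 141 138 137 138 141 137 137 140 106 150 162 170 113  51  59  65  58  66  54  56  70 149]
 [137 133 137 136 136 141 140 141 135 137 112 144 163 167 111  49  65  60  62  59  68  56  73 147]
 [138 136 139 138 139 138 139 136 140 141 108 148 162 167 113  52  65  64  59  66  58  59  70 146]
 [135 134 134 135 136 140 140 144 144 148 121 149 166 172 112  56  57  61  56  60  60  49  69 145]
 [132 135 134 139 123 112 110 121 118 125 105 133 147 163 108  49  54 108  95  69  56  52  69 152]
 [136 137 139 123  70  40  43  44  42  56  55  55  70  97  75  36  38 130 131  76  51  55  69 151]
[... 6025 characters left out ...]
 120 121]
 [100  79  66  65  64  69  79  89  93  89  83  86  92  98 100 102 104 107 107 110 112 116 118 121 120 119 120 121]
 [ 93  76  66  63  64  69  84 101 108 108 103 105 109 113 116 116 116 117 117 117 118 119 120 119 119 120 120 119]
 [ 93  75  65  64  63  69  84 104 115 116 114 114 115 117 118 118 119 119 117 119 117 118 117 119 119 119 119 120]
 [ 96  78  67  64  63  67  79 100 113 118 117 117 118 118 118 118 118 117 117 116 116 117 117 117 118 119 118 119]
 [100  82  67  64  64  65  75  94 110 116 116 116 118 118 118 118 117 117 116 116 116 118 117 117 118 117 118 119]
 [106  88  71  64  63  65  70  88 107 115 116 117 118 119 119 119 118 117 116 116 117 118 118 117 119 118 118 118]]
```

Run:
```python
from h import *
r=lambda n,u,v,z:ray(n,u,v,z)[:3].round(4)
print("plate hi",r("top",399,169.9,.105),"lo",r("top",399,192.9,.105),"outer",r("top",394.9,182,.105))
print("grip top hi edge",r("top",389,246.5,.082),"outer end",r("top",383.2,249,.082), "bottom-lower edge at .062",r("top",389,252.1,.062))
# scene grip centroid
for n,reg in(("scene",(slice(214,234),slice(160,180))),("top",(slice(244,256),slice(382,398)))):
    g=cv2.imread(f"pics/{n}0.png").astype(np.float32).mean(2)[reg]
    m=g<82; vv,uu=np.where(m); print(n,uu.mean()+reg[1].start,vv.mean()+reg[0].start,r(n,uu.mean()+reg[1].start,vv.mean()+reg[0].start,.075))
ex=np.array([.9996,-.0298]);ey=np.array([.0298,.9996])
# candidate: grip x; bore on axis
for gx in(.466,.470,.474):
    fy=-.0298*gx-.2712
    b=np.array([gx,fy])+ey*.0325; G=b+ey*.0485; N=b+ex*.055
    print(gx,"grip",G.round(4))
    for nm,P in(("grip outer top corners",[*(G+ey*.017+ex*.007),.082]),("",[*(G+ey*.017-ex*.007),.082]),("notchfront ear top z.091",[*(N+ey*.024),.091]),("ear back",[*(N-ey*.024),.091])):
        print(nm,proj("top",P).round(1),proj("scene",P).round(1))
```

```text
plate hi [ 0.68   -0.2259  0.105 ] lo [ 0.6169 -0.2243  0.105 ] outer [ 0.6465 -0.2141  0.105 ]
grip top hi edge [ 0.4754 -0.2003  0.082 ] outer end [ 0.4685 -0.1847  0.082 ] bottom-lower edge at .062 [ 0.4616 -0.2049  0.062 ]
scene 167.85593220338984 223.5084745762712 [ 0.4715 -0.2045  0.075 ]
top 391.27710843373495 249.2289156626506 [ 0.4687 -0.208   0.075 ]
0.466 grip [ 0.4684 -0.2041]
grip outer top corners [384.1 246.2] [174.4 221.5]
 [384.1 251.5] [174.6 217.7]
notchfront ear top z.091 [400.8 228.7] [155.  234.8]Traceback (most recent call last):
  File "<stdin>", line 16, in <module>
  File "h.py", line 14, in proj
    K,R,t=cam(n); q=K@(R@np.array(P,float)+t); return q[:2]/q[2]
          ~~~^^^
  File "h.py", line 4, in cam
    p=robot.camera_params(n); R=cv2.Rodrigues(np.array(p["rvec"],float))[0]
ValueError: time passes only in moves, steps and waits
```

Run:
```python
from h import *
a=cv2.imread("pics/top0.png"); 
g=a.astype(np.float32).mean(2)
np.set_printoptions(linewidth=220)
print(g[225:262,208:268].astype(int)) if 0 else None
# base outline: dark steel vs bench ; use colour
b=a[205:285,150:290]; 
W=cloud("top",np.load("top0.npy"))
# saddle disc dark circle
m=((g<105)).astype(np.uint8)[215:275,175:275]
cv2.imwrite("pics/jm.png",cv2.resize(m*255,None,fx=6,fy=6,interpolation=cv2.INTER_NEAREST))
s=cv2.imread("pics/scene0.png");cv2.imwrite("pics/s_jk.png",cv2.resize(s[140:245,290:410],None,fx=6,fy=5.7,interpolation=cv2.INTER_CUBIC))
```

```text
(no output)
```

View pics/jm.png

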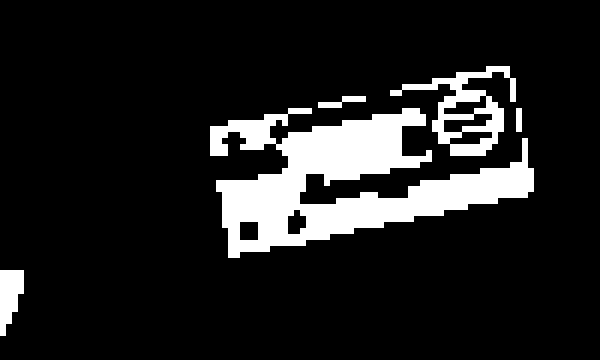

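View pics/s_jk.png

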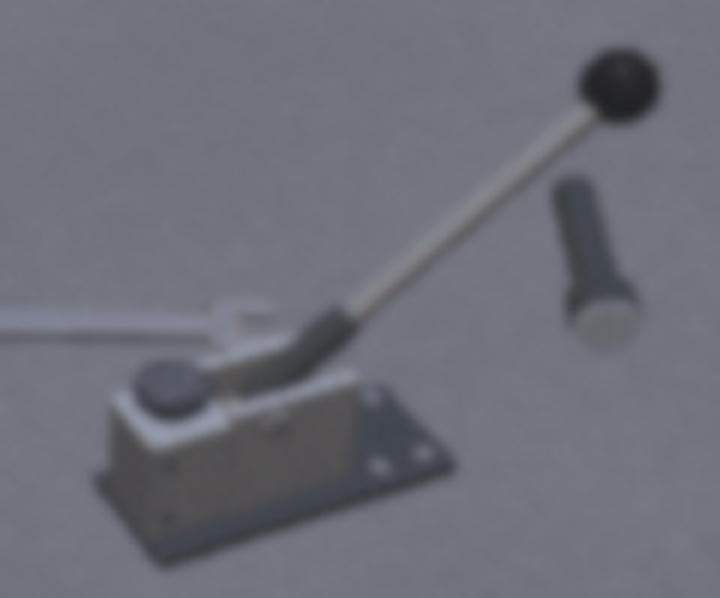

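```bash
cat >> h.py <<'E'
_c={}
_cam0=cam
def cam(n):
    if n not in _c: _c[n]=_cam0(n)
    return _c[n]
def tri(ut,us):
    A=[];b=[]
    for n,(u,v) in(("top",ut),("scene",us)):
        K,R,t=cam(n);d=R.T@np.linalg.inv(K)@np.array([u,v,1.]);d/=np.linalg.norm(d);c=-R.T@t;M=np.eye(3)-np.outer(d,d);A.append(M);b.append(M@c)
    return np.linalg.lstsq(np.vstack(A),np.hstack(b),rcond=None)[0]
E
python3 - <<'E'
from h import *
r=lambda n,u,v,z:ray(n,u,v,z)[:3].round(4)
print("saddle",r("top",253.3,235.3,.08),r("scene",318.7,207.8,.08),tri((253.3,235.3),(318.7,207.8)))
print("ball",r("top",165.8,248.8,.175),r("scene",392.9,154.8,.175),tri((165.8,248.8),(392.9,154.8)))
f=lambda x,y:(x/6+150,y/6+215)
print("base corners");
for x,y in((360,128),(385,258),(683,192),(657,68)): print(r("top",*f(x,y),.008))
print("scene plate outer corners",r("scene",161,259.5,.105),r("scene",160,283,.105),r("scene",119.5,279,.105))
ex=np.array([.9996,-.0298]);ey=np.array([.0298,.9996])
gx=.466; fy=-.0298*gx-.2712
b=np.array([gx,fy])+ey*.0325; G=b+ey*.0485; N=b+ex*.055
print("bore",b,"grip",G,"notch",N)
for nm,P in(("grip outer top corners",[*(G+ey*.017+ex*.007),.082]),("",[*(G+ey*.017-ex*.007),.082]),("notchfront ear top z.091",[*(N+ey*.024),.091]),("ear back",[*(N-ey*.024),.091])):
        print(nm,proj("top",P).round(1),proj("scene",P).round(1))
print("joint6",robot.read_joint_pos())
E
```

```text
saddle [0.4997 0.1636 0.08  ] [0.5021 0.168  0.08  ] [0.5002981  0.16609007 0.07850636]
ball [0.4542 0.3678 0.175 ] [0.4524 0.3704 0.175 ] [0.45442356 0.36826683 0.17636905]
base corners
[0.5012 0.2961 0.008 ]
[0.4392 0.2812 0.008 ]
[0.4731 0.1394 0.008 ]
[0.5326 0.1536 0.008 ]
scene plate outer corners [ 0.618  -0.2115  0.105 ] [ 0.6825 -0.2121  0.105 ] [ 0.6541 -0.2935  0.105 ]
bore [ 0.4669685 -0.2525998] grip [ 0.4684138 -0.2041192] notch [ 0.5219465 -0.2542388]
grip outer top corners [384.1 246.2] [174.4 221.5]
 [384.1 251.5] [174.6 217.7]
notchfront ear top z.091 [400.8 228.7] [155.  234.8]
ear back [418.9 229.5] [133.7 237.6]
joint6 [ 1.02893663e+00  2.45772681e-01  1.55888417e+00  1.88684440e-05
  1.33869399e+00 -1.74110457e-01]
```

```bash
cat >> h.py <<'E'
from scipy.spatial.transform import Rotation as Ro
def quat(ang):  # tool down, jaw axis along world angle ang
    y=np.array([np.cos(ang),np.sin(ang),0]);z=np.array([0,0,-1.]);x=np.cross(y,z)
    return Ro.from_matrix(np.stack([x,y,z],1)).as_quat()
YAW=-0.0298
ex=np.array([np.cos(YAW),np.sin(YAW),0]);ey=np.array([-np.sin(YAW),np.cos(YAW),0]);ez=np.array([0,0,1.])
def T(p): return np.array(p,float)+[0,0,.155]   # grasp point -> TCP (tool down)
def st(m=""): print(m,"t",round(robot.read_clock(),2),"p",np.round(robot.read_tool_pos()-np.array([0,0,.155]),4),"F",np.round(robot.read_ft_force(),1),"w",round(robot.read_width(),4),flush=True)
E
python3 - <<'E'
from h import *
G=np.array([.4684,-.2035,.072])+ey*.003
for a in(YAW,YAW+np.pi):
    print(robot.inverse_kinematics(T(G),quat(a)))
q=robot.inverse_kinematics(T(G),quat(YAW)); q2=robot.inverse_kinematics(T(G),quat(YAW+np.pi))
def ok(q): return q is not None
a=YAW if ok(q) and (not ok(q2) or abs(q[5])<abs(q2[5])) else YAW+np.pi
print("use",a)
robot.gripper_to(.05,40)
robot.move_ptp(T(G+ez*.12),quat(a)); st()
robot.move_l(T(G+ez*.03),rate=.2); 
print(robot.move_l(T(G),rate=.08,force_limit=8)); st("at grip")
im,d=robot.snapshot("scene"); cv2.imwrite("pics/s1.png",cv2.resize(im[150:310,60:300],None,fx=3,fy=3,interpolation=cv2.INTER_CUBIC))
im,d=robot.snapshot("top"); cv2.imwrite("pics/t1.png",cv2.resize(im[150:310,340:480],None,fx=4,fy=3.7,interpolation=cv2.INTER_CUBIC))
E
```

```text
[-6.27187253e-01  1.63896786e-01  2.01635456e+00 -4.44089210e-16
  9.61341306e-01 -5.97387253e-01]
[-6.27187253e-01  1.63896786e-01  2.01635456e+00 -4.44089210e-16
  9.61341306e-01  2.54420540e+00]
use -0.0298
 t 3.5 p [ 0.4687 -0.2     0.192 ] F [ 0.2 -0.1  1. ] w 0.0499
False
at grip t 4.62 p [ 0.4685 -0.2005  0.0719] F [-1.1  0.3 -0.5] w 0.0502
```

View pics/s1.png

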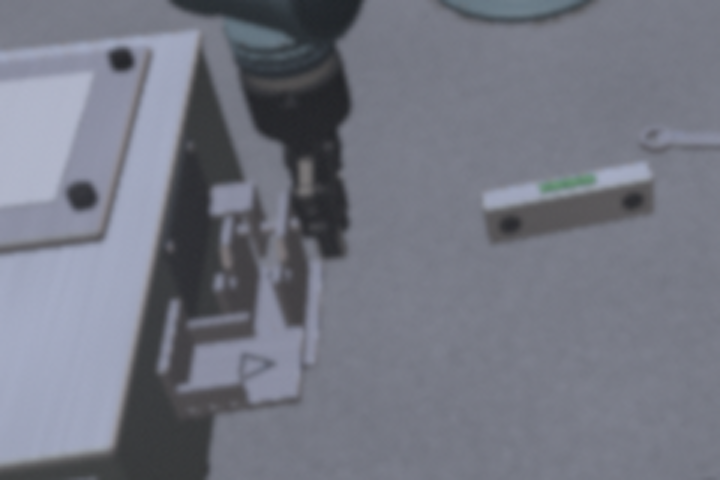

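View pics/t1.png

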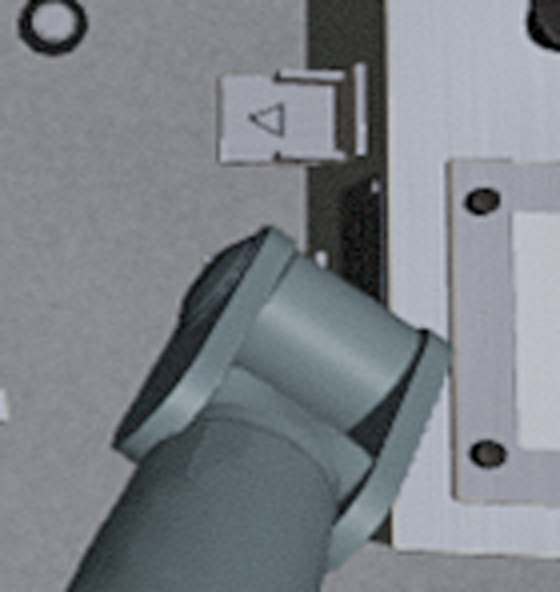

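The fingers straddle the pin grip (around (320,235) in the scene crop) with no contact. I'll close on it and check the side force.

Run:
```python
from h import *
st("pre"); print(robot.gripper_to(.0,40)); st("closed")
print(robot.read_wrist_torque())
im,d=robot.snapshot("scene"); cv2.imwrite("pics/s2.png",cv2.resize(im[170:270,110:210],None,fx=6,fy=6,interpolation=cv2.INTER_CUBIC))
```

```text
pre t 4.72 p [ 0.4687 -0.2007  0.0725] F [0.2 0.1 0.8] w 0.0499
False
closed t 5.13 p [ 0.4686 -0.2006  0.0724] F [-1.8  0.2  2.3] w 0.0134
[-0.03147601  0.09403635 -0.02545911]
```

View pics/s2.png

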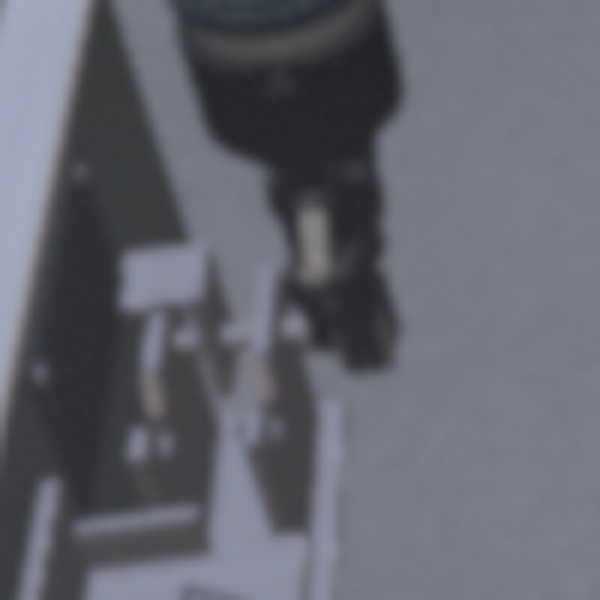

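Width 13.4 mm, so the grip is held, and the side force is only about 2 N. Drawing the pin straight out.

Run:
```python
from h import *
p=np.array(robot.read_tool_pos())
print(robot.move_l(p+ey*.03,rate=.08,force_limit=15)); st()
print(robot.move_l(p+ey*.078,rate=.1,force_limit=15)); st("out")
print(robot.move_l(p+ey*.078+ez*.045,rate=.15)); st("up")
im,d=robot.snapshot("scene"); cv2.imwrite("pics/s3.png",cv2.resize(im[150:290,90:230],None,fx=4.2,fy=4.2,interpolation=cv2.INTER_CUBIC))
```

```text
False
 t 5.71 p [ 0.4695 -0.1698  0.0723] F [-0.4  1.4  1.7] w 0.0134
False
out t 6.34 p [ 0.4711 -0.1226  0.0724] F [ 0.6  0.1 -1. ] w 0.0133
False
up t 6.79 p [ 0.4709 -0.123   0.1174] F [-0.4 -0.1 -0.9] w 0.0135
```

View pics/s3.png

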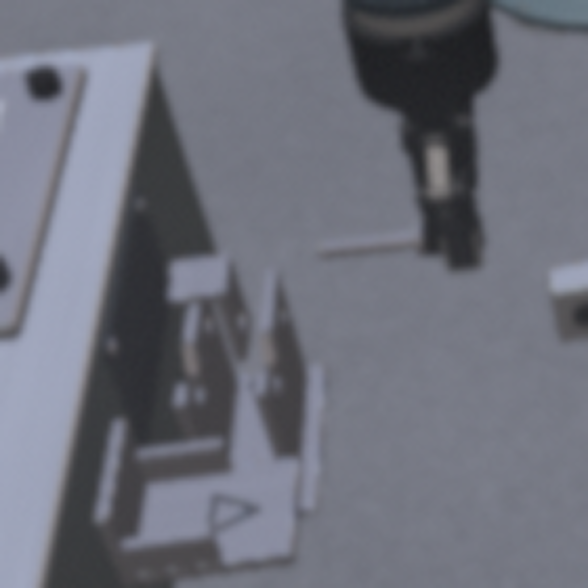

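The pin is out and level (tail at (320,250) in the crop). Now parking it in the notch.

Run:
```python
from h import *
p0=np.array([.4686,-.2006,.0724+.155])
u=p0+ex*.055
robot.move_l(u+ey*.078+ez*.045,rate=.2)
robot.move_l(u+ez*.045,rate=.2); st("over")
print(robot.move_l(u+ez*.016,rate=.1,force_limit=6)); st("mouth")
print(robot.move_l(u-ez*.0015,rate=.05,force_limit=6)); st("down"); print(np.round(robot.read_wrist_torque(),2))
im,d=robot.snapshot("scene"); cv2.imwrite("pics/s4.png",cv2.resize(im[150:290,90:230],None,fx=4.2,fy=4.2,interpolation=cv2.INTER_CUBIC))
```

```text
over t 7.81 p [ 0.5229 -0.2019  0.1169] F [-0.8 -0.1 -0.2] w 0.0135
False
mouth t 8.25 p [ 0.5234 -0.2015  0.0878] F [ 0.2  0.4 -0.2] w 0.0134
True
down t 8.64 p [ 0.5238 -0.2023  0.0712] F [-0.9  0.7  3.1] w 0.0136
[ 0.03  0.06 -0.  ]
```

View pics/s4.png

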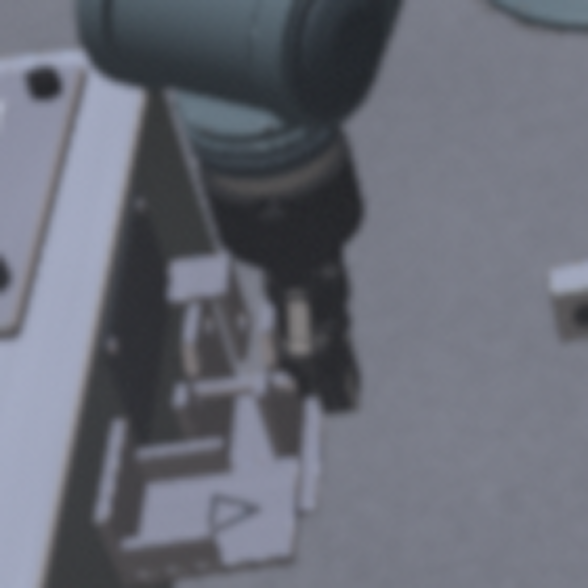

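It bottomed at the expected height (z 0.0712), with the shank across both ears. Releasing and checking.

Run:
```python
from h import *
robot.gripper_to(.04); p=np.array(robot.read_tool_pos()); robot.move_l(p+ez*.06,rate=.15); robot.move_l(p+ez*.12+ey*.12,rate=.35); st()
im,d=robot.snapshot("scene"); cv2.imwrite("pics/s5.png",cv2.resize(im[150:290,90:230],None,fx=4.2,fy=4.2,interpolation=cv2.INTER_CUBIC))
im,d=robot.snapshot("top"); cv2.imwrite("pics/t5.png",cv2.resize(im[155:275,370:450],None,fx=5,fy=5,interpolation=cv2.INTER_CUBIC))
```

```text
t 10.15 p [ 0.5265 -0.081   0.1894] F [-0.2  0.  -0.1] w 0.0402
```

View pics/s5.png

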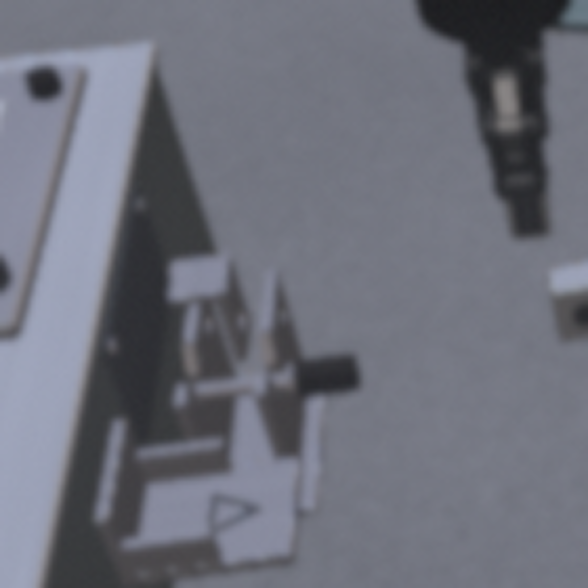

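View pics/t5.png

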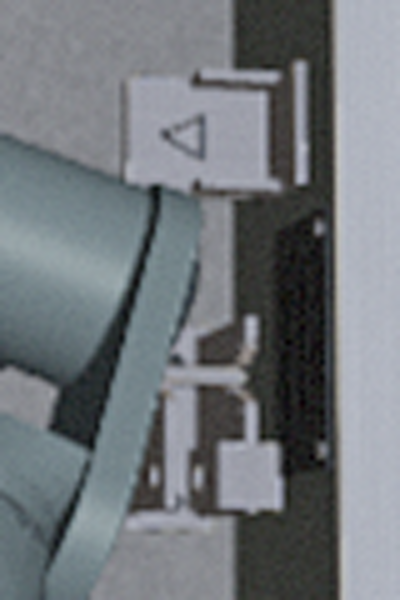

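The pin is parked (shank across both notches at (225,385), grip outside at (328,373)). Now grasp the jack.

Run:
```python
from h import *
th=np.radians(-77.3); u=np.array([np.cos(th),np.sin(th),0])
G=np.array([.490,.2085,.058])-u*.008
robot.gripper_to(.075,80)
robot.move_ptp(T(G+ez*.12),quat(th+np.pi/2)); st()
print(robot.move_l(T(G+ez*.02),rate=.2,force_limit=8)); 
print(robot.move_l(T(G),rate=.08,force_limit=8)); st("at")
im,d=robot.snapshot("scene"); cv2.imwrite("pics/s6.png",cv2.resize(im[110:250,270:430],None,fx=4,fy=4,interpolation=cv2.INTER_CUBIC))
```

```text
t 11.83 p [0.4886 0.2156 0.1781] F [ 0.5 -0.4  0.6] w 0.0752
False
False
at t 12.88 p [0.488  0.2163 0.0575] F [0.3 0.7 0.9] w 0.0746
```

View pics/s6.png

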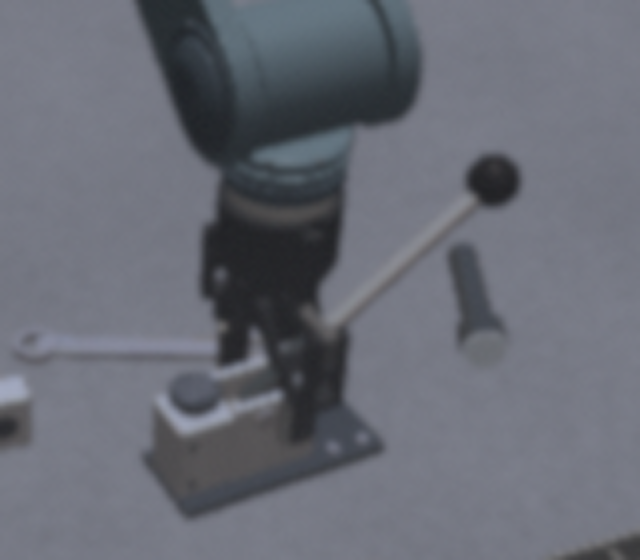

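Fingers straddle the cheeks ahead of the lever and there's no lever contact. Gripping and test-lifting.

Run:
```python
from h import *
robot.gripper_to(.0,80); st("closed"); p=np.array(robot.read_tool_pos())
robot.move_l(p+ez*.03,rate=.08); st("lift"); print(np.round(robot.read_wrist_torque(),2))
im,d=robot.snapshot("scene"); cv2.imwrite("pics/s7.png",cv2.resize(im[110:250,270:430],None,fx=4,fy=4,interpolation=cv2.INTER_CUBIC))
```

```text
closed t 13.35 p [0.4885 0.2164 0.0586] F [-0.2 -0.3  4.6] w 0.0386
lift t 13.88 p [0.4884 0.2164 0.0888] F [ 0.1  0.1 -8.9] w 0.0387
[-0.    0.01  0.01]
```

View pics/s7.png

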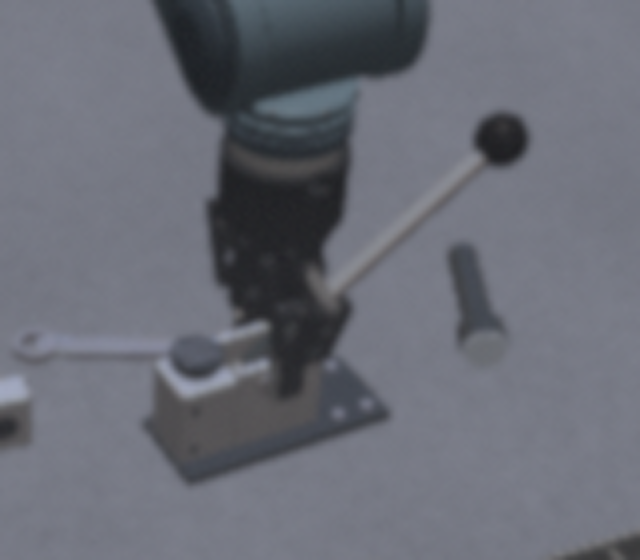

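Run:
```python
from h import *
PAD=np.array([.6485,-.242,0]); F=PAD+ey*.053
p=np.array(robot.read_tool_pos())
robot.move_l(p+ez*.12,rate=.25)
S=F+ey*.10
robot.move_ptp(T(S+ez*.20),quat(YAW)); st("stage hi")
robot.move_l(T(S+ez*.063),rate=.2); st("stage"); print(Ro.from_quat(robot.read_tool_rot()).as_matrix().round(3).tolist())
for n in("scene","top"):
    im,d=robot.snapshot(n); cv2.imwrite(f"pics/{n}8.png",im); np.save(n+"8.npy",d)
a=cv2.imread("pics/scene8.png");cv2.imwrite("pics/s8.png",cv2.resize(a[150:350,90:290],None,fx=3,fy=3,interpolation=cv2.INTER_CUBIC))
a=cv2.imread("pics/top8.png");cv2.imwrite("pics/t8.png",cv2.resize(a[130:280,270:450],None,fx=4,fy=4,interpolation=cv2.INTER_CUBIC))
```

```text
stage hi t 15.87 p [ 0.6528 -0.0877  0.1995] F [-0.1  0.6 -8.4] w 0.0389
stage t 16.7 p [ 0.6538 -0.0889  0.0645] F [ 0.2  0.6 -8.8] w 0.0384
[[0.029, 1.0, 0.003], [1.0, -0.029, -0.001], [-0.001, 0.003, -1.0]]
```

View pics/s8.png

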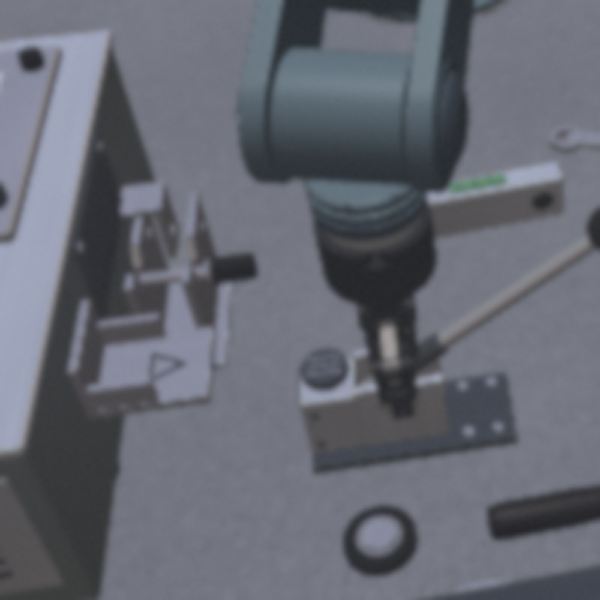

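View pics/t8.png

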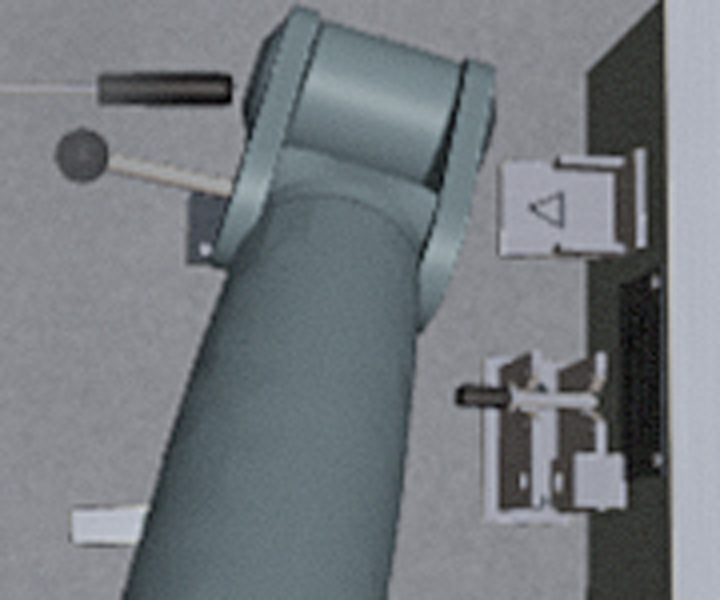

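Run:
```python
from h import *
a=cv2.imread("pics/scene8.png"); g=a.astype(np.float32).mean(2)
np.set_printoptions(linewidth=200)
print(g[262:284,186:212].astype(int))
print(ray("scene",198.3,272.3,.086), "expected saddle",np.array([.6538,-.0889,0])-ey*.053)
print("ball top",ray("top",290.5,168.8,.181),"exp",np.array([.6538,-.0889,0])+ey*(.167-.005+.008-.016))
```

```text
[[123 123 123 122 122 123 122 123 123 124 124 125 124 125 125 124 124 124 124 124 124 124 124 123 114  92]
 [122 123 123 122 122 121 123 124 123 123 123 124 123 124 124 123 124 124 124 124 125 124 124 122 115  94]
 [122 122 123 124 124 123 123 124 124 122 122 123 121 120 121 123 123 124 125 125 124 124 124 124 118 101]
 [121 122 124 124 124 123 123 122 120 119 117 114 114 112 114 116 119 121 124 126 126 127 127 127 125 113]
 [121 122 124 123 123 124 122 118 114 108 103 100  99  97  99 103 107 114 121 125 127 130 135 139 140 130]
 [122 124 124 123 123 122 117 109 100  93  91  88  88  89  92  93  96 103 112 122 129 135 145 149 146 136]
 [122 123 123 123 122 116 109 101  95  92  91  91  92  94  96  95  95  95 101 118 130 135 140 140 132 120]
 [122 123 123 121 117 109 102 101 101 100  97  96  94  91  93  96  94  89  93 116 135 136 126 116 107  96]
 [122 122 121 119 110  98  93  95  98  98  96  95  93  91  93  95  93  86  87 110 137 139 118  97  90  85]
 [122 123 121 115 102  90  87  92  97  97  97  99  97  95  96  97  92  85  81 100 132 141 117  92  86  84]
 [122 123 119 108  94  85  88 
[... 729 characters left out ...]
120 126 147 153 143 125 109  96  89  86  87  90 100 116 136 152 160 163 162 158 151 149 151 153]
 [122 123 120 127 148 161 160 152 143 135 128 125 126 129 137 147 157 162 164 164 162 158 155 149 144 137]
 [123 123 121 126 149 162 165 164 161 158 154 153 153 155 158 162 164 164 162 160 156 147 137 126 118 110]
 [122 122 120 125 146 161 164 164 165 164 162 160 159 158 157 156 156 153 148 144 137 125 110  99  95  91]
 [122 121 119 125 143 155 158 157 156 155 152 149 145 140 137 133 130 126 121 116 111 101  92  88  86  85]]
[ 0.65402343 -0.13738746  0.086     ] expected saddle [ 0.65222083 -0.14187647  0.        ]
ball top [0.65851369 0.06533189 0.181     ] exp [0.65838852 0.06503163 0.        ]
```

Both views put the saddle within about 2 mm of the expected point. Next: slide in under the pad, checking for contact, then lower.

Run:
```python
from h import *
PAD=np.array([.649,-.243,0]); F=PAD+ey*.053
robot.move_l(T(F+ey*.05+ez*.062),rate=.15,rot=quat(YAW)); st("a")
print(robot.move_l(T(F+ez*.062),rate=.08,force_limit=6)); st("in")
print(robot.move_l(T(F+ez*.055),rate=.02,force_limit=6)); st("down")
for n in("scene","top"):
    im,d=robot.snapshot(n); cv2.imwrite(f"pics/{n}9.png",im)
a=cv2.imread("pics/scene9.png");cv2.imwrite("pics/s9.png",cv2.resize(a[180:330,90:240],None,fx=4,fy=4,interpolation=cv2.INTER_CUBIC))
```

```text
a t 17.29 p [ 0.6521 -0.1409  0.0625] F [ 0.4  0.4 -9.1] w 0.0388
False
in t 18.07 p [ 0.6505 -0.19    0.0618] F [ 0.   0.3 -8.3] w 0.0387
True
down t 18.35 p [ 0.651  -0.1897  0.0587] F [1.9 0.9 6.8] w 0.0389
```

View pics/s9.png

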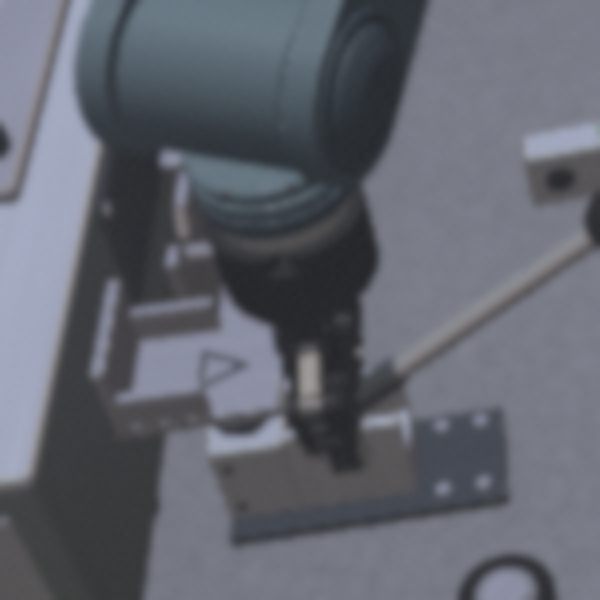

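Bench contact came at the expected height. Releasing, backing off and checking the placement.

Run:
```python
from h import *
robot.gripper_to(.065,40); st("rel"); p=np.array(robot.read_tool_pos())
robot.move_l(p+ez*.08,rate=.15,force_limit=10); st()
robot.move_l(p+ez*.20+ey*.22-ex*.15,rate=.4); st()
for n in("scene","top"):
    im,d=robot.snapshot(n); cv2.imwrite(f"pics/{n}10.png",im); np.save(n+"10.npy",d)
a=cv2.imread("pics/scene10.png");cv2.imwrite("pics/s10.png",cv2.resize(a[180:330,90:290],None,fx=4,fy=4,interpolation=cv2.INTER_CUBIC))
a=cv2.imread("pics/top10.png");cv2.imwrite("pics/t10.png",cv2.resize(a[140:260,280:450],None,fx=4.6,fy=4.6,interpolation=cv2.INTER_CUBIC))
```

```text
rel t 18.82 p [ 0.6489 -0.1891  0.0546] F [ 0.4 -0.8 -0.2] w 0.0647
 t 19.51 p [ 0.6485 -0.189   0.1337] F [ 0.2 -0.   0.1] w 0.065
 t 20.39 p [0.5058 0.0346 0.2532] F [-0.1  0.  -0.1] w 0.0649
```

View pics/s10.png

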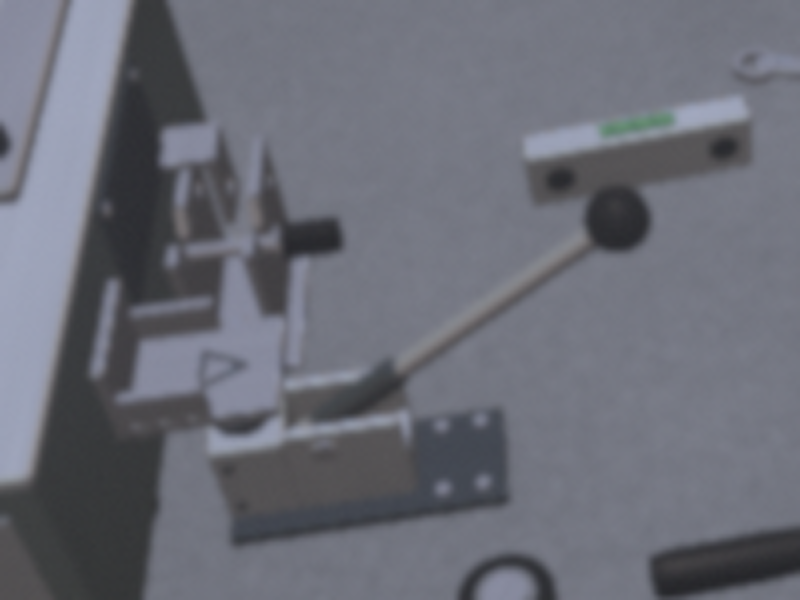

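View pics/t10.png

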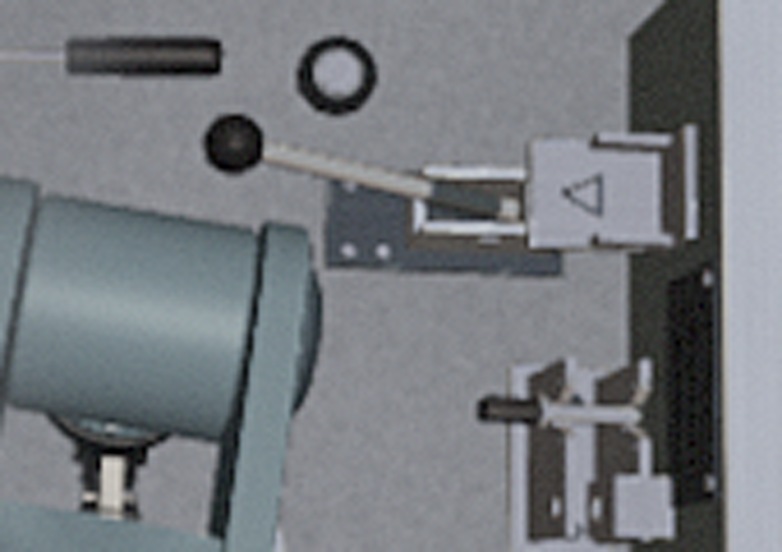

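Run:
```python
from h import *
f=lambda x,y:(x/4.6+280-.4,y/4.6+140-.4)
R=lambda x,y,z:ray("top",*f(x,y),z)[:2].round(4)
print("cheek outer hi/lo at col 480",R(480,166,.07),R(480,237,.07))
print("cheek rear",R(412,200,.07))
print("base rear lo",R(328,268,.008),"front lo",R(562,276,.008),"rear hi",R(330,178,.008))
print("ball",R(234,143,.175))
print("plate hi/lo/outer",R(560,138,.105),R(560,247,.105),R(527,195,.105))
# scene
s=lambda x,y,z:ray("scene",x/4+90-.4,y/4+180-.4,z)[:2].round(4)
print("scene ball",s(617,217,.175),"base rear near corner",s(508,500,.008),"base rear far",s(500,408,.008),"front near",s(233,542,.008))
```

```text
cheek outer hi/lo at col 480 [ 0.6725 -0.1937] [ 0.6287 -0.1928]
cheek rear [ 0.6509 -0.1525]
base rear lo [ 0.6205 -0.1113] front lo [ 0.6175 -0.2589] rear hi [ 0.6791 -0.113 ]
ball [ 0.6566 -0.035 ]
plate hi/lo/outer [ 0.6809 -0.2322] [ 0.616  -0.2304] [ 0.6465 -0.2122]
scene ball [ 0.6518 -0.0327] base rear near corner [ 0.6861 -0.111 ] base rear far [ 0.6209 -0.1104] front near [ 0.6817 -0.2583]
```

The jack is flat and aligned, with the saddle within about 2 mm of the pad centre in both views. Next: put the nearly shut fingertips (20 mm gap) on top of the ball and push it down along its arc.

```bash
cat >> h.py <<'E'
PIV=np.array([.649,-.2415,.056])+ey*.040
def ballp(q,dy=0): 
    a=.62-q; return PIV+ey*(.205*np.cos(a)+dy)+ez*.205*np.sin(a)
def tcpb(q,dz=0): return ballp(q)+ez*(.0137+.173+dz)
E
python3 - <<'E'
from h import *
robot.gripper_to(.020,60)
robot.move_ptp(tcpb(0,.06),quat(YAW)); st("above"); print(ballp(0),ballp(.68))
robot.move_l(tcpb(0,.012),rate=.15,force_limit=6)
print(robot.move_l(tcpb(0,-.004),rate=.03,force_limit=2.5)); st("touch"); print(robot.read_tool_pos()-tcpb(0))
for n in("scene","top"):
    im,d=robot.snapshot(n); cv2.imwrite(f"pics/{n}11.png",im)
a=cv2.imread("pics/scene11.png");cv2.imwrite("pics/s11.png",cv2.resize(a[140:330,90:290],None,fx=3,fy=3,interpolation=cv2.INTER_CUBIC))
E
```

```text
above t 21.7 p [ 0.6547 -0.0343  0.2663] F [-1.1  0.6  0.4] w 0.0201
[ 0.65516307 -0.03474675  0.17511221] [0.65628893 0.0030225  0.04370738]
True
touch t 22.65 p [ 0.6552 -0.0343  0.2044] F [0.9 0.6 2.7] w 0.0198
[-1.08549712e-05  4.51954482e-04 -2.42805736e-03]
```

View pics/s11.png

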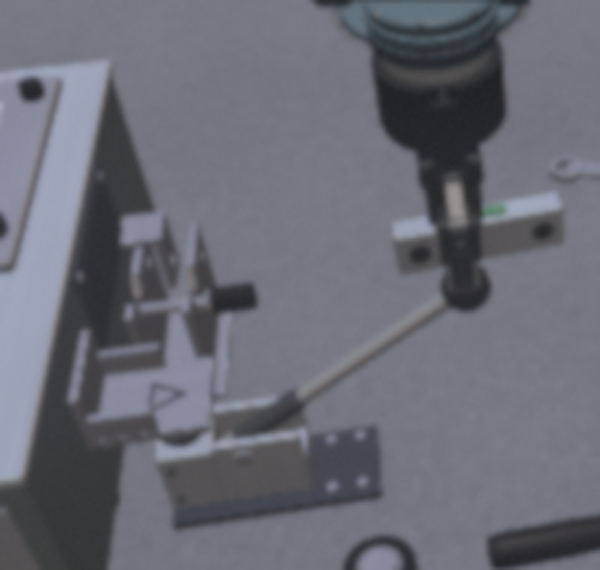

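Tips sit on the ball (465,285 in the crop), contact within 2.5 mm of the model. Pumping along the arc in steps.

Run:
```python
from h import *
for q in(.07,.14,.21,.28):
    s=robot.move_l(tcpb(q,-.0025),rate=.06,force_limit=25); st(f"q{q} {s}")
    if s: break
for n in("scene","top"):
    im,d=robot.snapshot(n); cv2.imwrite(f"pics/{n}12.png",im)
a=cv2.imread("pics/scene12.png");cv2.imwrite("pics/s12.png",cv2.resize(a[140:330,90:290],None,fx=3,fy=3,interpolation=cv2.INTER_CUBIC))
```

```text
q0.07 False t 23.14 p [ 0.6555 -0.0262  0.1921] F [1.2 2.1 3.4] w 0.02
q0.14 False t 23.53 p [ 0.6555 -0.0198  0.1796] F [-1.1  2.5  2.9] w 0.0197
q0.21 False t 23.93 p [ 0.6557 -0.0137  0.1666] F [-0.1  2.4  2.5] w 0.0202
q0.28 False t 24.32 p [ 0.6562 -0.0084  0.1536] F [0.9 1.2 3. ] w 0.0199
```

View pics/s12.png

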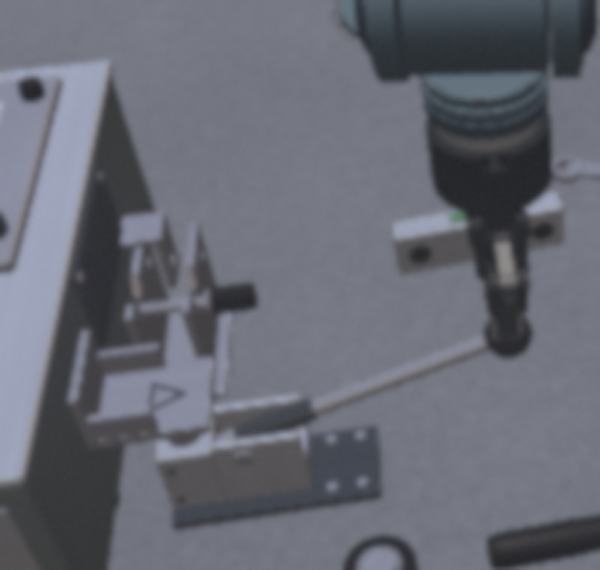

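Run:
```python
from h import *
for q in(.35,.42,.49,.56,.62,.66):
    s=robot.move_l(tcpb(q,-.0025),rate=.05,force_limit=22); st(f"q{q} {s}")
    if s: break
for n in("scene","top"):
    im,d=robot.snapshot(n); cv2.imwrite(f"pics/{n}13.png",im)
a=cv2.imread("pics/scene13.png");cv2.imwrite("pics/s13.png",cv2.resize(a[140:330,90:290],None,fx=3,fy=3,interpolation=cv2.INTER_CUBIC))
```

```text
q0.35 False t 24.85 p [ 0.6565 -0.0041  0.1416] F [-1.3  1.8 10.5] w 0.0198
q0.42 False t 25.28 p [ 6.569e-01 -4.000e-04  1.280e-01] F [-1.1  3.7 11.2] w 0.0198
q0.49 False t 25.72 p [0.6571 0.002  0.1139] F [ 0.7  4.5 11.4] w 0.0203
q0.56 False t 26.15 p [0.6573 0.0034 0.0996] F [ 0.3  4.2 10.9] w 0.0201
q0.62 False t 26.55 p [0.6572 0.0038 0.0872] F [ 0.2  5.  11.3] w 0.0201
q0.66 False t 26.87 p [0.6573 0.0036 0.0788] F [0.6 4.8 9.6] w 0.0202
```

View pics/s13.png

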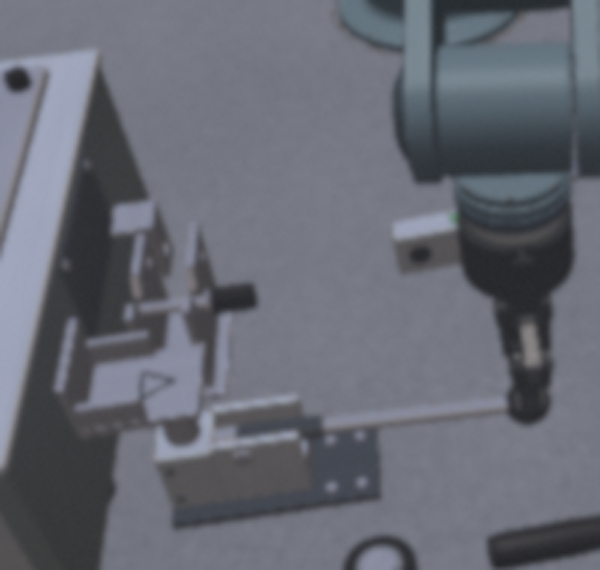

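The instrument is rising and the jack hasn't moved. Pushing on gently to the stop.

Run:
```python
from h import *
s=robot.move_l(tcpb(.68,-.0135),rate=.02,force_limit=12); st(f"stop {s}"); print(robot.read_tool_pos()-tcpb(.68))
robot.dwell(.5); st()
for n in("scene","top"):
    im,d=robot.snapshot(n); cv2.imwrite(f"pics/{n}14.png",im); np.save(n+"14.npy",d)
a=cv2.imread("pics/scene14.png");cv2.imwrite("pics/s14.png",cv2.resize(a[140:330,90:290],None,fx=3,fy=3,interpolation=cv2.INTER_CUBIC))
a=cv2.imread("pics/top14.png");cv2.imwrite("pics/t14.png",cv2.resize(a[130:280,250:450],None,fx=3.8,fy=3.8,interpolation=cv2.INTER_CUBIC))
W=cloud("top",np.load("top14.npy"));W0=cloud("top",np.load("top10.npy"))
for u,v in((400,182),(404,176),(404,188)): print(W0[v,u].round(4),W[v,u].round(4))
```

```text
stop True t 27.45 p [0.658  0.0036 0.0742] F [-5.6  0.8 12.6] w 0.0199
[ 0.00168398  0.00057075 -0.00125571]
 t 27.95 p [0.6579 0.0036 0.0742] F [-4.3  1.5 11.4] w 0.0201
[ 0.6468 -0.2277  0.1049] [ 0.6429 -0.2231  0.1211]
[ 0.6632 -0.2386  0.1058] [ 0.6597 -0.2346  0.1195]
[ 0.6309 -0.2384  0.1033] [ 0.6278 -0.2344  0.1169]
```

View pics/s14.png

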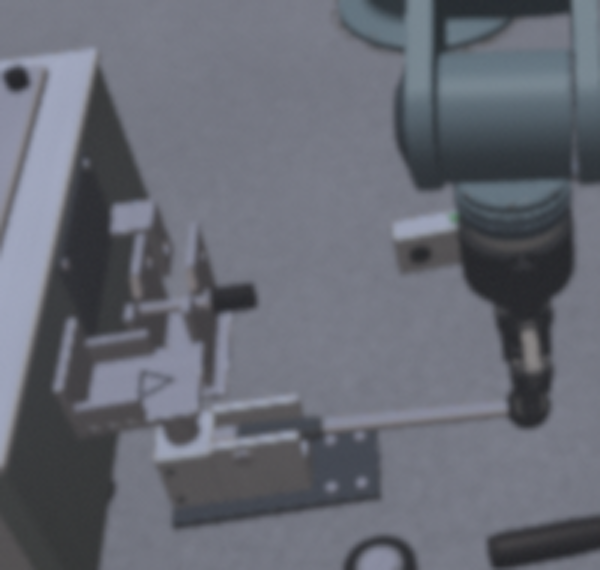

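View pics/t14.png

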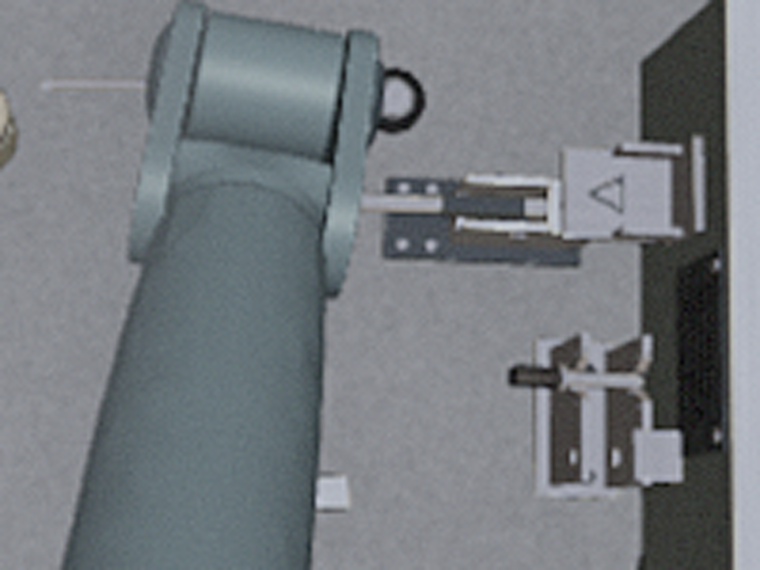

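Run:
```python
from h import *
p=np.array(robot.read_tool_pos()); p[:2]=tcpb(.68)[:2]
for i in range(6):
    s=robot.move_l(p-ez*.001*(i+1),rate=.02,force_limit=15); st(f"{i} {s}"); robot.dwell(.1); f=robot.read_ft_force()
    if s or f[2]>24: break
robot.dwell(.3); st()
a,d=robot.snapshot("scene"); cv2.imwrite("pics/s15.png",cv2.resize(a[240:330,200:300],None,fx=6,fy=6,interpolation=cv2.INTER_CUBIC))
```

```text
0 False t 28.3 p [0.6569 0.0031 0.075 ] F [-0.7  2.4 10.5] w 0.0202
1 False t 28.65 p [0.657  0.0031 0.0743] F [-1.7  4.2 12.4] w 0.0199
2 False t 29.0 p [0.6571 0.0031 0.0739] F [-3.2  3.1 15.2] w 0.0197
3 False t 29.35 p [0.6572 0.0031 0.0735] F [-4.2  3.4 17.4] w 0.0202
4 False t 29.7 p [0.6573 0.0031 0.073 ] F [-5.9  3.8 20.7] w 0.0201
5 False t 30.05 p [0.6574 0.0031 0.0726] F [-8.   3.6 23.6] w 0.0201
 t 30.45 p [0.6574 0.0031 0.0726] F [-7.7  3.5 24.3] w 0.0198
```

View pics/s15.png

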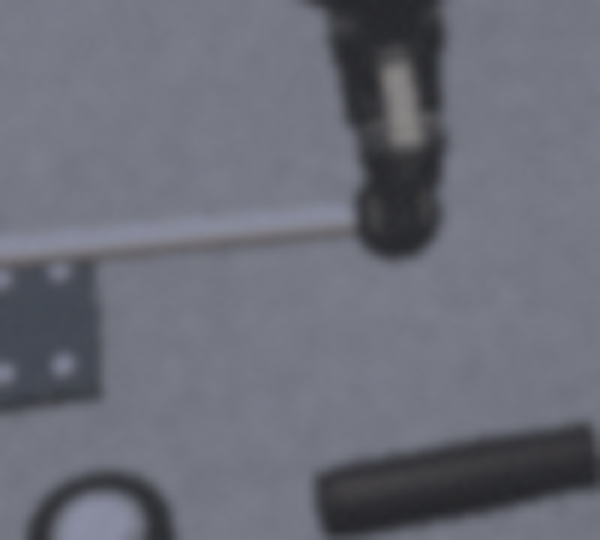

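Run:
```python
from h import *
robot.dwell(1.0); st()
a,d=robot.snapshot("scene"); cv2.imwrite("pics/scene16.png",a)
b=cv2.imread("pics/scene10.png"); c=cv2.imread("pics/scene14.png")
# jack base rear region & bystanders shift vs before pumping
g=lambda i:cv2.cvtColor(i,cv2.COLOR_BGR2GRAY)
for nm,(x0,x1,y0,y1) in dict(base=(190,222,280,320),pin=(158,180,232,248),footpad=(203,232,315,342),screwdriver=(248,350,300,330),bottle=(340,380,250,300)).items():
    A=g(b)[y0:y1,x0:x1]; r=cv2.matchTemplate(g(a)[y0-6:y1+6,x0-6:x1+6],A,cv2.TM_CCOEFF_NORMED); _,m,_,l=cv2.minMaxLoc(r); print(nm,l[0]-6,l[1]-6,round(m,3))
p=lambda i:i[225:275,90:170]
A=g(c)[262:290,110:160]; r=cv2.matchTemplate(g(a)[256:296,104:166],A,cv2.TM_CCOEFF_NORMED); print("plate vs first stop",cv2.minMaxLoc(r)[3],cv2.minMaxLoc(r)[1])
cv2.imwrite("pics/s16.png",cv2.resize(a[140:330,90:290],None,fx=3,fy=3,interpolation=cv2.INTER_CUBIC))
```

```text
t 31.5 p [0.6573 0.0031 0.0726] F [-8.   3.7 23.5] w 0.0199
base 0 0 0.893
pin 0 0 1.0
footpad 0 0 1.0
screwdriver 0 0 1.0
bottle 0 0 0.999
plate vs first stop (6, 6) 0.9984561800956726
```

View pics/s16.png

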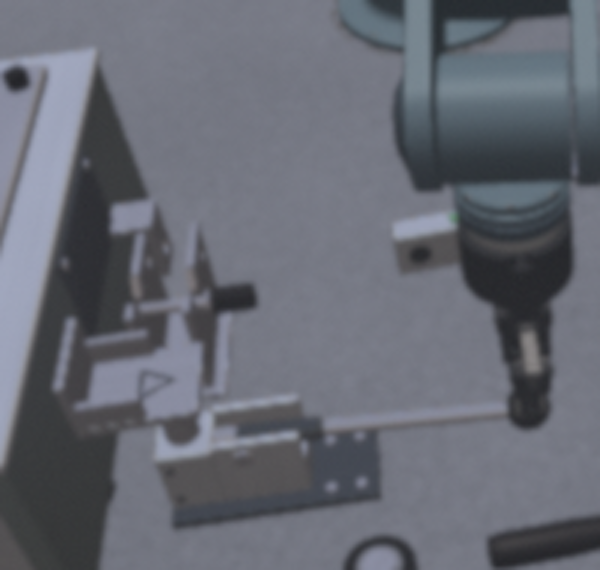

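Steady: the lever is at its stop, the bracket is raised, the pin is parked, and the jack and the bystanders I compared haven't shifted. Handing in.

```bash
python3 -c "
from plant import robot
robot.close_job()"
```

```text
the job is handed in; nothing more can be done
```

I handed the job in at about 31.5 s, with the robot still holding the jack's lever down at its stop and the instrument's near side raised.

**What I did:** I drew the pin straight out of its bore and seated it in the notch. I then set the jack flat with its saddle under the triangle bracket's pad and pushed the lever ball down its arc until it stopped.

**Last checks:**
- **Lever:** the ball height works out to about 44 mm, the fully-down value. The downward force stayed at about 24 N for over a second, and the bracket did not move between two pictures taken at the stop.
- **Lift:** depth readings on the bracket rose by about 14–16 mm, against the 14 mm expected. I did not measure the gap under the foot directly.
- **Pin:** it bottomed in the notch at the expected height and had not moved in the last scene picture.
- **Jack and bystanders:** the jack's base, foot pad, screwdriver and bottle showed no shift between the pictures before and after pumping. The base match was weaker (0.89 against 1.0), probably because the lever now covers part of it. I did not compare the spirit level, spanner, torch or tray this way.

**Disagreements:**
- **Saddle position:** most estimates put the saddle within about 2–3 mm of the pad centre. One, from the rear edge of the jack's cheeks in the top view, was about 7–9 mm off, and I judged it a misread edge.
- **Sideways force:** about 8 N remained at the fingertips on the ball at hand-in, steady.

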